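# Unstack the jukebox parts onto their places

### The arm

A 6-joint arm with a two-finger parallel gripper is mounted at the origin on the work surface. World frame = base frame: x ahead of the robot, y to its left, z up, the work surface at z = 0. Lengths are in m, angles in rad, forces in N, time in s.
With the tool pointing down it reaches from about 0.35 to 1 m from the base axis. Payload 7.1 kg.
Tool frame: the origin (TCP) lies between the finger pads; the fingertips stand 22 mm ahead of it and the grasp point (between the pads) lies 3 mm ahead of it; z points along the fingers, y is the line along which they close (so a half turn about z gives the same grasp; the last joint's range is limited). The gripper opens to 85 mm and grips with 20 to 120 N. Pads are 22 mm wide; open, the fingers measure 114 mm over their backs; the gripper's body (76 mm by 85 mm) begins 54 mm behind the grasp point. The pads swing forward as they close: fully open they stand 13 mm farther back than shut.
Start: joints at [-1.164, 0.423, 1.63, -0, 1.089, -0.019], TCP at [0.258, -0.569, 0.253] pointing down, gripper open.
Joint ranges: [-3, 3], [-0.9, 2.11], [0.09, 2.58], [-1.31, 4.45], [0.11, 2.69], [-2.54, 2.54]. Speed limits (rad/s): [2.39, 2.39, 3.01, 3.14, 3.14, 3.14].

### API

Orientations are given as a rotation vector (axis times angle).
In Python, from rig import manip gives the robot as it stands. The module is installed in compiled form; this text tells all that it offers. Calls block until the motion is done:
- manip.move_to(position, orientation): joint-space move of the TCP to a pose.
- manip.servo_line(position, orientation=None, rate=0.15): straight line of the TCP; orientation=None keeps the orientation; rate is the mean speed in m/s.
- manip.set_joints(angles): joint-space move.
- manip.command_gripper(opening, f_grip=None): finger opening in m; f_grip is the grip in N (None keeps the last); returns when the fingers have stopped.
- manip.hold(seconds).
- manip.solve_ik(position, orientation): joint angles nearest the present ones, or None.
- manip.camera(name): name is "scene" or "top"; returns a dict with "image" (400x640x3 uint8, red, green, blue), "fx", "fy", "cx", "cy" (pixels), "cam_to_world" (4x4, takes a point from camera to world coordinates). Camera axes: x right, y down, z forward; pixel columns grow to the right and rows downward; lengths in m; the calibration is good to about 2 mm. A picture is of the moment at which its call begins. There is no depth.
A pose or a line that the arm cannot do raises manip.IKError and nothing moves.
- manip.sign_off(): hands the job in; it is judged then, once.
Readings, each from a call of its own:
- manip.get_time(): time.
- manip.get_joint_positions(): joint angles.
- manip.get_joint_vel(): joint speeds.
- manip.get_tau(): joint torques, N m.
- manip.get_position(): TCP position.
- manip.get_ee_rot(): TCP orientation.
- manip.get_contact_force(): force on the tool from outside, world axes, zero at the start.
- manip.get_torque(): the same for the moment, N m.
- manip.get_width(): finger opening in m.
- manip.get_grip_force(): force on a finger pad.
Only numpy, scipy, OpenCV 4.12 (cv2) and the standard library are available. Lean on these libraries where they do the work, as an engineer would, in place of code of your own. Each camera call takes 0.05 s, during which the arm holds its last target. There are 200 camera calls.

### The job

Take the stack of jukebox parts apart from the top down, one part at a time, and set each one straight onto the middle of its own place: the silver relay can upright on the square relay base, the amber lens lengthwise in the cork-lined wooden tray, the black record clamp flat on the round rubber-topped disc, and last the closed copper coin tray lengthwise on the steel carriage of the slide rail. Set the parts down rather than dropping them, let none tip over, and leave the screwdriver and the jar where they are.

Things in the scene. Friction and masses are not known exactly. Their poses are not given: they have to be found in the camera images.
- relay_can: Silver relay can, a plain upright cylinder, diameter 26 mm, height 42 mm, about 60 g. Top of the stack at the start, standing on the lens. Origin: centre of its underside; z up.
- lens: Ribbed amber translucent plastic lens, a rectangular slab 30 mm (its x) by 56 mm (its y, the long way) by 16 mm high, about 40 g. Second from the top, lying on the record clamp, 50 mm above the bench. Origin: centre of its underside; z up. It may be turned end for end.
- clamp: Black bakelite record clamp, a thick round puck, diameter 58 mm, height 24 mm, flat top, about 160 g. Third from the top, lying on the coin tray, 26 mm above the bench. Origin: centre of its underside; z up.
- coin_tray: Closed copper coin tray with a flat lid, a box 62 mm (its x) by 100 mm (its y, the long way) by 26 mm high, about 300 g. Bottom of the stack, lying on the bench. Origin: centre of its underside; z up. It may be turned end for end.
- relay_base: Place for the relay can: fixed square black plastic base 66 x 66 mm, flat top 10 mm above the bench, with a grey circle in the middle and a brass pin head (1 mm high, look only) at each corner. Origin: centre of its underside; z up.
- lens_tray: Place for the lens: fixed shallow wooden tray with a cork floor, 70 mm (its x) by 110 mm (its y, the long way). The floor is 8 mm above the bench; it has an 8 mm thick lip only along each short end (94 mm between them), rising 6 mm over the floor; the long sides are open. Origin: centre of its underside; z up.
- rest_disc: Place for the record clamp: fixed round steel disc, diameter 100 mm, with a flat black rubber top (diameter 94 mm) 12 mm above the bench. Origin: centre of its underside; z up.
- carriage: Place for the coin tray: flat steel carriage plate 76 mm (its x) by 112 mm (its y, the long way), 10 mm thick. It slides stiffly (about 3 N) along its y on a 300 mm long chrome rail that is fixed to the bench, and may stand anywhere up to 70 mm either side of the rail's middle. Origin: centre of its TOP face, 28 mm above the bench; z up. The rail's end blocks are 50 mm wide and 22 mm high, lower than the carriage.
- screwdriver: Bystander: loose screwdriver, 160 mm long, lying on the bench, to be left alone.
- jar: Bystander: loose closed jar, diameter 48 mm, height 50 mm, standing on the bench, to be left alone. Origin: centre of its underside.
Mind the look-alikes: they are no part of the job. There is more than one size of the rest_disc; the one meant has the size given above. Leave any purple look-alike of the clamp alone.

How it is judged:
On the way, in this order (a step that is already met when the one before it is completed fails the run):
1. The relay can stands on the relay base, let go (horizontal distance between relay_can and relay_base below 0.012 m and z of relay_can in the frame of relay_base between 0.006 and 0.014 m and angle between relay_can's own z axis and vertical below 0.1 rad and contact force between relay_can and the fingers below 0.05 N), for 0.2 s.
2. The amber lens lies lengthwise in the lens tray, let go (horizontal distance between lens and lens_tray below 0.012 m and z of lens in the frame of lens_tray between 0.004 and 0.012 m and angle between lens's own z axis and vertical below 0.1 rad and angle between the y axis of lens and the y axis of lens_tray, either way round below 0.2 rad and contact force between lens and the fingers below 0.05 N), for 0.2 s.
3. The record clamp lies on the round rest disc, let go (horizontal distance between clamp and rest_disc below 0.012 m and z of clamp in the frame of rest_disc between 0.008 and 0.016 m and angle between clamp's own z axis and vertical below 0.1 rad and contact force between clamp and the fingers below 0.05 N), for 0.2 s.
4. The coin tray sits lengthwise on the slide carriage, let go (horizontal distance between coin_tray and carriage below 0.012 m and z of coin_tray in the frame of carriage between -0.004 and 0.004 m and angle between coin_tray's own z axis and vertical below 0.1 rad and angle between the y axis of coin_tray and the y axis of carriage, either way round below 0.2 rad and contact force between coin_tray and the fingers below 0.05 N), for 0.2 s.
At the end, for the whole second after the job is handed in: Can on relay base, lens in lens tray, clamp on rest disc, coin tray on carriage: each let go, at rest, within 12 mm of the place's middle sideways and 4 mm in height, tilted under 0.1 rad; lens and coin tray within 0.2 rad of lengthwise (either end first) (all of step 1 and all of step 2 and all of step 3 and all of step 4 and linear speed of each of relay_can, lens, clamp, coin_tray below 0.02 m/s and angular speed of each of relay_can, lens, clamp, coin_tray below 0.2 rad/s); the robot touches nothing.
It fails at once if a part tips over (angle between any of relay_can, lens, clamp, coin_tray's own z axis and vertical above 0.6 rad).
It fails at once if a part is dropped or thrown (moves faster than 0.7 m/s while not in the fingers) ((linear speed of relay_can above 0.7 m/s and contact force between relay_can and the fingers below 0.05 N) or (linear speed of lens above 0.7 m/s and contact force between lens and the fingers below 0.05 N) or (linear speed of clamp above 0.7 m/s and contact force between clamp and the fingers below 0.05 N) or (linear speed of coin_tray above 0.7 m/s and contact force between coin_tray and the fingers below 0.05 N)).
It fails at once if the screwdriver or the jar is moved by more than 20 mm (distance of any of screwdriver, jar from where it was at the start of the episode above 0.02 m).
It also fails if it takes over 128 s, if anything falls off the work surface, if the arm or the gripper's body presses on something with over 40 N, if the wrist force passes 120 N, or if a joint passes its speed limit or range.

## Working session

There is one attempt and no reset: what is moved stays moved. The work goes in short steps, each a Python script; the robot and the scene stay as the last script left them, time stands still between calls to the robot, and variables do not carry over. Pictures are saved under pics/ and viewed, at most 14 in all, crops included, and the job is handed in when it is done.

```bash
mkdir -p pics; python3 - <<'E'
from rig import manip
import cv2,numpy as np
for n in("top","scene"):
    c=manip.camera(n); cv2.imwrite(f"pics/{n}0.png",c["image"][:,:,::-1]); print(n,c["fx"],c["fy"],c["cx"],c["cy"],np.round(c["cam_to_world"],4).tolist())
print(manip.get_time(),manip.get_ee_rot())
E
```

```text
top 411.2224949207816 411.2224949207816 319.2747563431156 197.97117789880735 [[-0.0017, -0.9985, 0.0548, 0.4381], [-1.0, 0.0022, 0.0081, 0.0229], [-0.0082, -0.0548, -0.9985, 1.0437], [0.0, 0.0, 0.0, 1.0]]
scene 405.7075881813629 405.7075881813629 324.7813627306489 199.0502614752889 [[-0.5927, 0.5991, -0.5384, 1.1807], [0.8053, 0.4543, -0.3809, 0.5307], [0.0164, -0.6593, -0.7517, 1.0072], [0.0, 0.0, 0.0, 1.0]]
0.1 [-3.06937179e+00 -6.63489089e-01  4.32255401e-04]
```

View pics/top0.png

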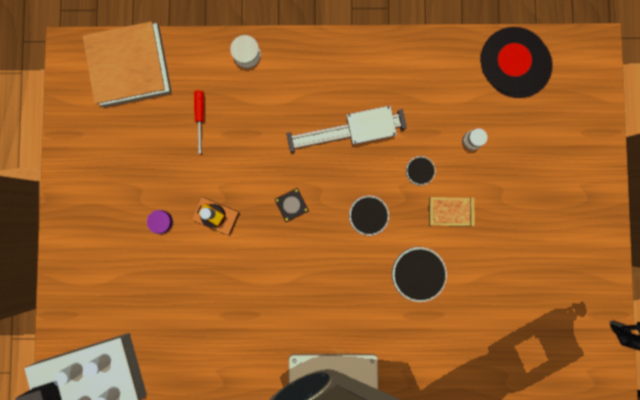

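View pics/scene0.png

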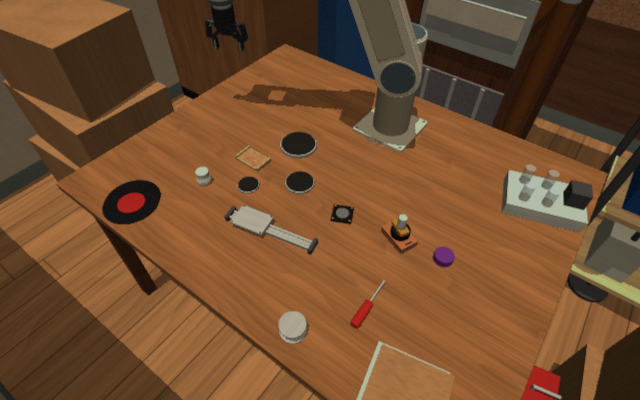

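The top view shows the stack near (215,215), purple look-alike at (159,222), relay base at (292,205), discs at (369,215) (about 40 px, so 100 mm), (420,274) and (420,170), cork tray at (452,211), carriage at (372,126), jar at (475,139) and screwdriver at (199,120). I'll zoom in to get masks.

```bash
python3 - <<'E'
import cv2
a=cv2.imread("pics/top0.png")
c=cv2.resize(a[185:250,180:330],None,fx=5,fy=5,interpolation=cv2.INTER_CUBIC)
d=cv2.resize(a[95:250,280:480],None,fx=3.5,fy=3.5,interpolation=cv2.INTER_CUBIC)
cv2.imwrite("pics/c1.png",c);cv2.imwrite("pics/c2.png",d)
h=cv2.cvtColor(a,cv2.COLOR_BGR2HSV)
for n,p in dict(can=(206,213),lens=(216,216),clamp=(203,222),tray=(232,222),wood=(250,180),base=(283,205),circ=(291,205),disc=(369,215),rim=(369,235),cork=(452,212),lip=(432,212),plate=(372,126),rail=(330,135),block=(291,142)).items(): print(n,h[p[1],p[0]])
E
```

```text
can [ 94  17 210]
lens [ 24 255 193]
clamp [ 10 116  66]
tray [ 13 192 186]
wood [ 14 202 192]
base [ 18  45 113]
circ [ 18  44 151]
disc [12 64 40]
rim [ 14  65 168]
cork [ 15 169 201]
lip [ 21 148 190]
plate [ 46  26 207]
rail [ 46  26 207]
block [14 36 93]
```

View pics/c1.png

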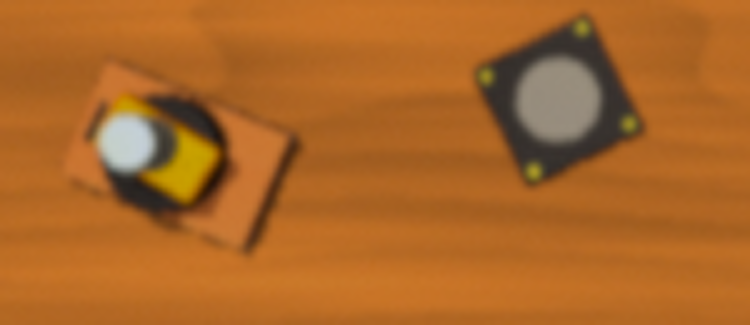

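View pics/c2.png

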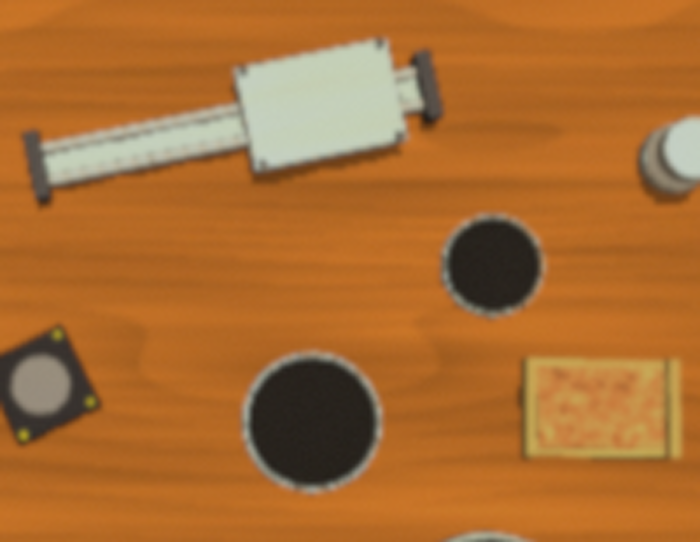

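The crops show these positions. Crop 1, at 5x from (180,185):
- Can top at (127,142).
- Lens corners at (122,95), (222,152), (193,205).
- Copper tray corners at (110,61), (297,137), (248,246), (70,177).
- Base circle at (558,99).

Crop 2, at 3.5x from (280,95):
- Carriage corners at (237,70), (385,40), (407,143), (255,172).
- Disc at (312,421).
- Cork tray spanning (524..680, 358..458).

I'll refine these with masks and check them against the given sizes.

```bash
cat > h.py <<'E'
from rig import manip
import cv2,numpy as np
from scipy.spatial.transform import Rotation as R
def ray(c,uv,z):
    uv=np.atleast_2d(uv).astype(float); T=c["cam_to_world"]
    d=np.c_[(uv[:,0]-c["cx"])/c["fx"],(uv[:,1]-c["cy"])/c["fy"],np.ones(len(uv))]@T[:3,:3].T
    return (T[:3,3]+d*((z-T[2,3])/d[:,2])[:,None])[:,:2]
def blob(c,lo,hi,box,z):
    """largest contour of an HSV mask in box (u0,v0,u1,v1) -> world points of min area rect corners, centroid, area-circle diameter"""
    u0,v0,u1,v1=box; im=cv2.resize(c["image"][v0:v1,u0:u1],None,fx=4,fy=4,interpolation=cv2.INTER_CUBIC)
    m=cv2.inRange(cv2.cvtColor(im,cv2.COLOR_RGB2HSV),lo,hi)
    k=max(cv2.findContours(m,cv2.RETR_EXTERNAL,cv2.CHAIN_APPROX_NONE)[0],key=cv2.contourArea)
    f=lambda p:(np.asarray(p)+.5)/4-.5+[u0,v0]
    (cx,cy),r=cv2.minEnclosingCircle(k); M=cv2.moments(k)
    b=ray(c,f(cv2.boxPoints(cv2.minAreaRect(k))),z)
    return dict(box=b,cen=ray(c,f([M["m10"]/M["m00"],M["m01"]/M["m00"]]),z)[0],dia=2*np.sqrt(M["m00"]/np.pi)/4*(c["cam_to_world"][2,3]-z)/c["fx"],rect=rect(b))
def rect(b):
    b=np.asarray(b); e1=(b[1]-b[0]+b[2]-b[3])/2; e2=(b[3]-b[0]+b[2]-b[1])/2
    L=e1 if np.hypot(*e1)>np.hypot(*e2) else e2
    return dict(c=b.mean(0).round(4),s=np.round(sorted([np.hypot(*e1),np.hypot(*e2)]),4),yaw=round(np.arctan2(L[1],L[0])%np.pi,3))
def down(yaw):
    """tool down, fingers close along world direction yaw"""
    rs=[]
    Y=np.array([np.cos(yaw),np.sin(yaw),0]); Z=np.array([0,0,-1.])
    return R.from_matrix(np.c_[np.cross(Y,Z),Y,Z]).as_rotvec()
E
python3 - <<'E'
from h import *
c=manip.camera("top"); np.set_printoptions(precision=4,suppress=True)
def show(n,b): print(n,b["cen"],"dia",round(b["dia"],4),b["rect"])
show("can",blob(c,(60,0,150),(120,60,255),(192,200,225,228),.108))
show("disc",blob(c,(0,0,0),(180,255,75),(340,185,400,245),.012))
show("bigdisc",blob(c,(0,0,0),(180,255,75),(385,240,455,310),.012))
show("circ",blob(c,(0,0,130),(40,90,255),(278,195,305,216),.010))
show("plate",blob(c,(30,0,150),(90,60,255),(345,100,398,148),.028))
show("lens",blob(c,(19,215,100),(35,255,255),(192,195,232,235),.066))
show("jar",blob(c,(30,0,150),(120,60,255),(460,120,495,155),.05))
f1=lambda p:(np.array(p)+.5)/5-.5+[180,185]
f2=lambda p:(np.array(p)+.5)/3.5-.5+[280,95]
print("tray",rect(ray(c,f1([(110,61),(297,137),(248,246),(70,177)]),.026)))
print("lens",rect(ray(c,f1([(122,95),(222,152),(193,205),(93,148)]),.066)))
print("plate",rect(ray(c,f2([(237,70),(385,40),(407,143),(255,172)]),.028)))
print("ltray",rect(ray(c,f2([(524,358),(680,359),(680,458),(524,458)]),.014)))
# scene cross-check of the can top etc.
s=manip.camera("scene")
for n,uv,z in(("can",(403,217),.108),("circ",(343,213),.010),("disc",(299.5,182),.012),("ltray",(253,157.5),.008),("plate",(252,220),.028)): print(n,ray(s,uv,z))
E
```

```text
can [0.4549 0.2901] dia 0.0215 {'c': array([0.4548, 0.2896]), 's': array([0.0206, 0.0216]), 'yaw': np.float64(0.013)}
disc [ 0.4513 -0.0927] dia 0.0883 {'c': array([ 0.4515, -0.0926]), 's': array([0.0876, 0.0882]), 'yaw': np.float64(1.569)}
bigdisc [ 0.3044 -0.2173] dia 0.1233 {'c': array([ 0.3047, -0.2175]), 's': array([0.1212, 0.1214]), 'yaw': np.float64(1.57)}
circ [0.4786 0.102 ] dia 0.0384 {'c': array([0.4788, 0.1018]), 's': array([0.0378, 0.0384]), 'yaw': np.float64(1.569)}
plate [ 0.6767 -0.0982] dia 0.1003 {'c': array([ 0.6767, -0.0975]), 's': array([0.0733, 0.1386]), 'yaw': np.float64(1.767)}
lens [0.4445 0.2754] dia 0.0282 {'c': array([0.4456, 0.2767]), 's': array([0.0256, 0.0323]), 'yaw': np.float64(2.572)}
jar [ 0.6401 -0.3544] dia 0.0388 {'c': array([ 0.6403, -0.3548]), 's': array([0.0389, 0.0397]), 'yaw': np.float64(2.032)}
tray {'c': array([0.4507, 0.2875]), 's': array([0.0596, 0.0979]), 'yaw': np.float64(1.194)}
lens {'c': array([0.4526, 0.2885]), 's': array([0.0286, 0.0552]), 'yaw': np.float64(1.056)}
plate {'c': array([ 0.676 , -0.0992]), 's': array([0.0752, 0.109 ]), 'yaw': np.float64(1.764)}
ltray {'c': array([ 0.4606, -0.2992]), 's': array([0.071, 0.111]), 'yaw': np.float64(1.566)}
can [[0.4567 0.2931]]
circ [[0.479  0.1065]]
disc [[ 0.4578 -0.0872]]
ltray [[ 0.461  -0.2981]]
plate [[ 0.6827 -0.0924]]
```

The positions agree between views and the sizes match, so I'll move the can first.

```bash
cat >> h.py <<'E'
def best(p,yaws):
    c=[]
    for y in yaws:
        for k in(-1,0,1):
            q=manip.solve_ik(p,down(y+k*np.pi))
            if q is not None: c.append((abs(q[5])+.3*abs(q[5]-manip.get_joint_positions()[5]),y+k*np.pi))
    return min(c)[1]
def pick(xy,z,yaws,w,f,up=.2):
    y=best([*xy,z],yaws); o=down(y)
    manip.command_gripper(w); manip.move_to([*xy,up],o)
    manip.servo_line([*xy,z+.03],rate=.15); manip.servo_line([*xy,z],rate=.05)
    manip.command_gripper(0,f); print("grip",manip.get_width(),manip.get_grip_force(),manip.get_contact_force())
    manip.servo_line([*xy,z+.02],rate=.05); manip.servo_line([*xy,up],rate=.15)
    print("lifted",manip.get_width(),manip.get_grip_force(),"t",manip.get_time())
def place(xy,z,yaws,w,up=.2):
    y=best([*xy,z],yaws); o=down(y)
    manip.move_to([*xy,up],o); manip.servo_line([*xy,z+.03],rate=.15)
    f0=manip.get_contact_force()[2]
    h=.012
    manip.servo_line([*xy,z+h],rate=.05)
    while h>-.003 and manip.get_contact_force()[2]-f0<1.5:
        h-=.001; manip.servo_line([*xy,z+h],rate=.02)
    print("touch h",h,manip.get_contact_force()[2]-f0)
    manip.command_gripper(w); manip.hold(.3)
    manip.servo_line([*xy,z+.06],rate=.1); manip.servo_line([*xy,up],rate=.2)
    print("placed t",manip.get_time())
def snap(n,cam="top",box=None,s=5):
    c=manip.camera(cam); im=c["image"][:,:,::-1]
    if box: im=cv2.resize(im[box[1]:box[3],box[0]:box[2]],None,fx=s,fy=s,interpolation=cv2.INTER_CUBIC)
    cv2.imwrite(f"pics/{n}.png",im); return c
E
python3 - <<'E'
from h import *
pick((.4555,.2905),.094,[0,.5,1,1.57,2.1,2.6],.05,25)
E
```

```text
grip 0.025363618678279236 24.548710584640503 [ 0.02284383 -0.56638054  1.36070944]
lifted 0.025066430286567798 24.599964022636414 t 6.75
```

```bash
python3 - <<'E'
from h import *
place((.4788,.1025),.094-.066+.010,[0,.5,1,1.57,2.1,2.6],.05)
j=manip.get_joint_positions(); manip.move_to([.40,-.25,.25],down(best([.4,-.25,.25],[0,1.57])))
c=snap("t1",box=(180,180,310,250),s=6); print(manip.get_time())
print(blob(c,(60,0,150),(120,60,255),(278,190,305,220),.052)["rect"])
E
```

```text
touch h -3.469446951953614e-18 4.429911194092696
placed t 14.1417
15.5583
{'c': array([0.4778, 0.1026]), 's': array([0.0242, 0.0242]), 'yaw': np.float64(0.002)}
```

View pics/t1.png

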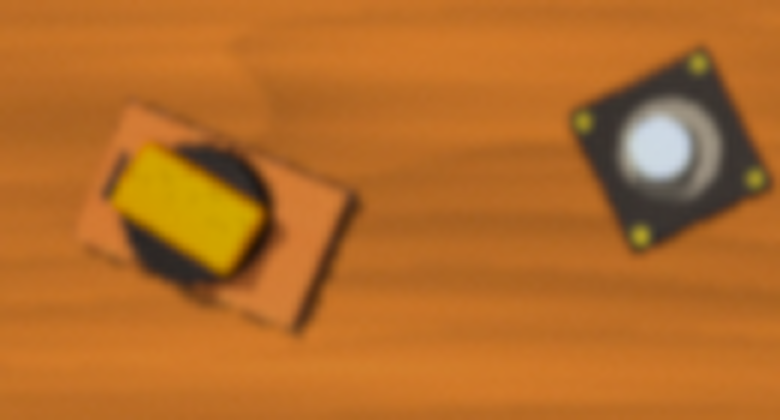

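The can stands centred on the base, with its top at crop (660,148). The lens is now fully visible, with crop corners (147,141), (268,212), (232,278), (110,205). I'll measure it by mask and move it.

```bash
python3 - <<'E'
from h import *
c=manip.camera("top")
b=blob(c,(17,200,110),(35,255,255),(192,195,232,235),.066); r=b["rect"]; print(r,b["cen"])
h=rect(ray(c,(np.array([(147,141),(268,212),(232,278),(110,205)])+.5)/6-.5+[180,180],.066)); print(h)
assert np.hypot(*(r["c"]-h["c"]))<.005 and abs(r["yaw"]-h["yaw"])<.15
pick(h["c"]/2+r["c"]/2,.0755,[(r["yaw"]+h["yaw"])/2+np.pi/2],.055,25)
c=snap("t2",box=(170,150,320,260))
s=snap("t2s","scene",box=(350,140,480,260))
E
```

```text
{'c': array([0.454 , 0.2897]), 's': array([0.0326, 0.0587]), 'yaw': np.float64(1.026)} [0.45363086 0.28936307]
{'c': array([0.4531, 0.2884]), 's': array([0.0294, 0.0565]), 'yaw': np.float64(1.039)}
grip 0.029263309015788472 25.335313081741333 [ 0.04882766 -0.0343572   2.14869945]
lifted 0.02953650509191514 24.97843623161316 t 21.075
```

View pics/t2s.png

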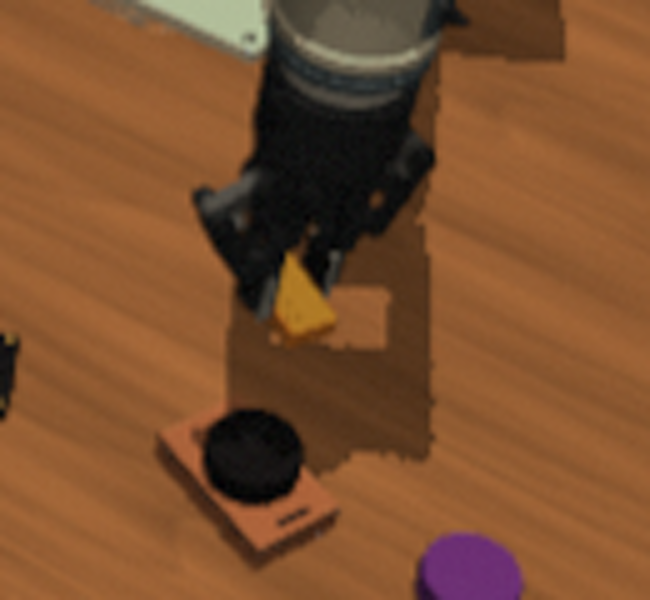

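The lens is held level at crop (305,305), with the clamp and tray undisturbed below. I'll place it in the cork tray, then measure and pick the clamp.

```bash
python3 - <<'E'
from h import *
place((.4606,-.299),.0335,[1.566+np.pi/2],.055)
manip.move_to([.40,.1,.25],down(best([.4,.1,.25],[0,1.57])))
c=manip.camera("top"); print(manip.get_time())
b=blob(c,(17,215,110),(35,255,255),(425,190,480,235),.024); print("lens",b["rect"])
b=blob(c,(0,0,0),(180,255,90),(198,198,230,232),.05); print("clamp",b["cen"],b["dia"],b["rect"])
im=c["image"][:,:,::-1]; f=lambda x0,y0,x1,y1:cv2.resize(im[y0:y1,x0:x1],(390,390),interpolation=cv2.INTER_CUBIC)
cv2.imwrite("pics/t3.png",np.hstack([f(185,185,250,250),f(420,180,485,245)]))
E
```

```text
touch h 0.012 1.5660343647350548
placed t 26.8333
28.3917
lens {'c': array([ 0.4597, -0.2957]), 's': array([0.0315, 0.0572]), 'yaw': np.float64(1.539)}
clamp [0.45069816 0.28865733] 0.05704999537299015 {'c': array([0.4501, 0.2882]), 's': array([0.0586, 0.061 ]), 'yaw': np.float64(1.146)}
```

View pics/t3.png

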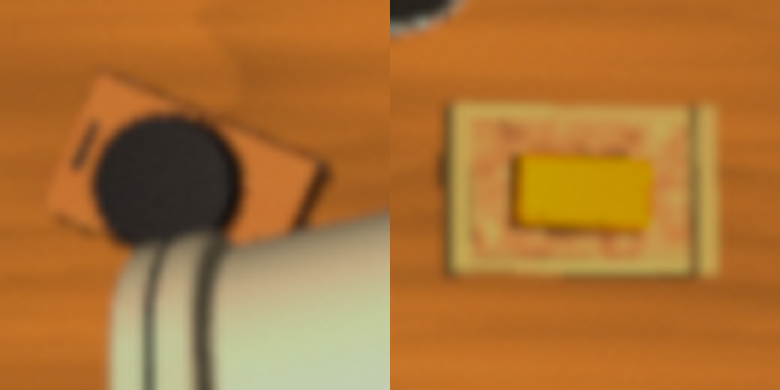

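The lens lies lengthwise in its tray, at right crop (583,192), about 3 mm off centre. It was released about 12 mm early because force noise triggered the touch check. I'll fix the touch check so it settles before taking the baseline. The clamp circle is at left crop (167,186).

```bash
python3 - <<'E'
s=open("h.py").read()
s=s.replace('''    f0=manip.get_contact_force()[2]
    h=.012
    manip.servo_line([*xy,z+h],rate=.05)
    while h>-.003 and manip.get_contact_force()[2]-f0<1.5:
        h-=.001; manip''','''    h=.006
    manip.servo_line([*xy,z+h],rate=.05); manip.hold(.4); f0=manip.get_contact_force()[2]
    while h>-.002 and manip.get_contact_force()[2]-f0<3:
        h-=.001; manip''')
open("h.py","w").write(s)
E
python3 - <<'E'
from h import *
c=manip.camera("top"); p=ray(c,(np.array([167,186])+.5)/6-.5+[185,185],.05)[0]; print(p)
p=(p+[.4507,.2887])/2
pick(p,.052,[1.194+np.pi/2,1.194],.085,40)
s=snap("t4s","scene",box=(350,140,480,260))
E
```

```text
[0.45047282 0.28958324]
grip 0.05671121614686106 41.84881031513214 [-0.20567612  0.20688293  6.16049571]
lifted 0.056516715260412104 42.892760038375854 t 33.2917
```

View pics/t4s.png

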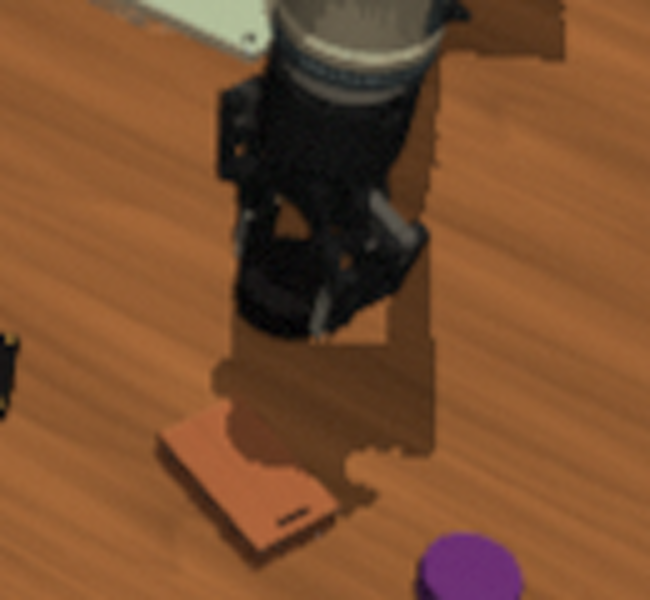

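The clamp is held level at crop (290,290) and the copper tray has not moved. Next I'll place the clamp on the 100 mm disc.

```bash
python3 - <<'E'
from h import *
place((.4515,-.0922),.038,[0,.5,1,1.57,2.1,2.6],.085)
manip.move_to([.25,-.4,.25],down(best([.25,-.4,.25],[0,1.57])))
c=manip.camera("top"); print(manip.get_time())
im=c["image"][:,:,::-1]; f=lambda x0,y0,x1,y1:cv2.resize(im[y0:y1,x0:x1],(390,390),interpolation=cv2.INTER_CUBIC)
cv2.imwrite("pics/t5.png",np.hstack([f(185,185,250,250),f(337,185,402,250)]))
E
```

```text
touch h 0.0 14.158341533600865
placed t 40.4417
41.8833
```

View pics/t5.png

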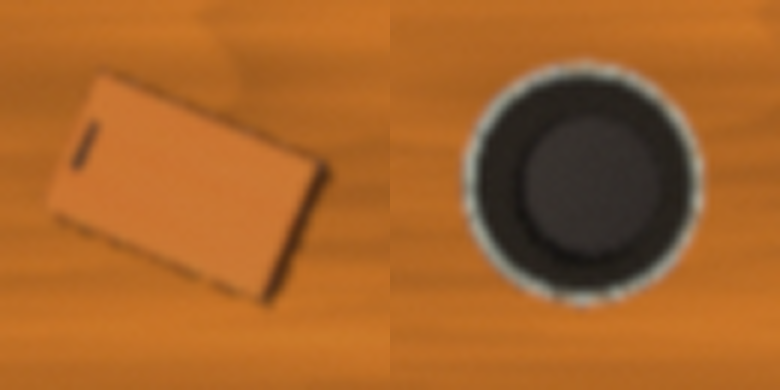

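The clamp sits centred on the disc: clamp (593,183) against disc (584,183), which is about 1 mm off once parallax is removed. The copper tray corners are at (105,72), (322,160), (266,300), (50,207), and I'll move it now.

```bash
python3 - <<'E'
from h import *
c=manip.camera("top")
r=rect(ray(c,(np.array([(105,72),(322,160),(266,300),(50,207)])+.5)/6-.5+[185,185],.026)); print(r)
print("clamp",ray(c,(np.array([203,183])+.5)/6-.5+[337,185],.036),"disc",ray(c,(np.array([194,183])+.5)/6-.5+[337,185],.012))
pl=blob(c,(30,0,150),(90,60,255),(345,100,396,148),.028)["rect"]; print(pl)
assert abs(r["s"][0]-.062)<.005 and abs(r["s"][1]-.1)<.006
pick(r["c"],.030,[r["yaw"]+np.pi/2],.085,70)
place((.6763,-.0988),.058,[1.765+np.pi/2],.085)
manip.move_to([.25,-.4,.25],down(best([.25,-.4,.25],[0,1.57])))
snap("t6",box=(180,90,490,320),s=2.5); print(manip.get_time())
E
```

```text
{'c': array([0.4513, 0.2883]), 's': array([0.0609, 0.0976]), 'yaw': np.float64(1.176)}
clamp [[ 0.45116263 -0.09397044]] disc [[ 0.45148179 -0.09300177]]
{'c': array([ 0.6762, -0.095 ]), 's': array([0.0734, 0.1335]), 'yaw': np.float64(1.767)}
grip 0.060451980114699426 76.24023199081421 [-1.23500769 -1.0790868   6.05886563]
lifted 0.06031368902841292 75.99198818206787 t 48.6
touch h 0.0 8.963300228878378
placed t 55.6583
57.6083
```

View pics/t6.png

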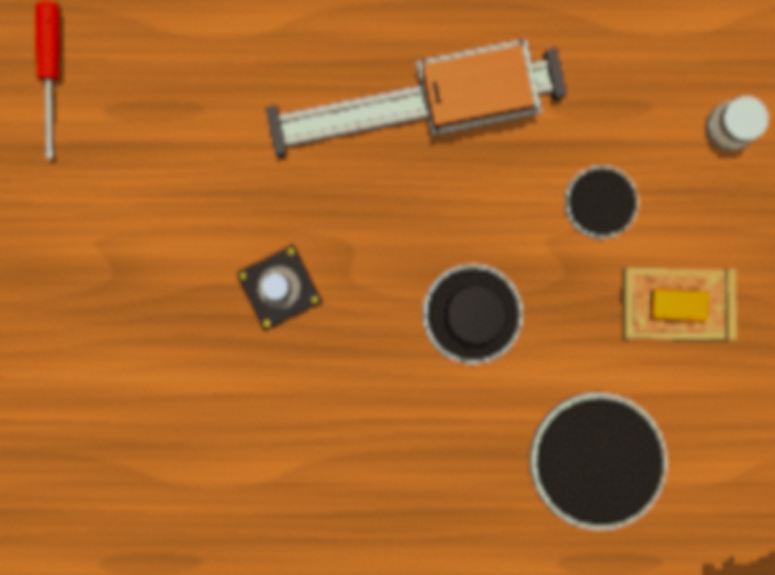

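All four parts sit in their places. The copper tray is centred at about crop (480,85), within about 3 mm of the carriage middle after parallax. The screwdriver and jar have not moved.

```bash
python3 -c "
from rig import manip
manip.hold(.5); print(manip.sign_off())"
```

```text
the job is handed in; nothing more can be done
None
```

The stack is taken apart and all four parts are in their places, each measured within about 4 mm of the middle, with the screwdriver and jar unmoved; the lens was released about 12 mm above its tray instead of being set right down but landed flat, and the job is handed in at about 58 s with no verdict returned.

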